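Open the wide dust box on the watchmaker's bench

ROBOT

A 7-joint arm with a two-finger parallel gripper is mounted at the origin on the work surface. World frame = base frame: x ahead of the robot, y to its left, z up, the work surface at z = 0. Lengths are in m, angles in rad, forces in N, time in s.
With the tool pointing down it reaches from about 0.4 to 0.85 m from the base axis. Payload 4.4 kg.
Tool frame: the origin (TCP) lies midway between the tips of the shut fingers; the grasp point (between the pads) lies robot.hold_point_z behind it (robot.hold_point_z is the distance from the TCP to the grasp point, in m); z points along the fingers, y is the line along which they close (so a half turn about z gives the same grasp; the last joint's range is limited). The gripper opens to 94 mm and grips with 3 to 60 N. Pads are 16 mm wide; open, the fingers measure 119 mm over their backs; the gripper's body (75 mm by 177 mm) begins 78 mm behind the grasp point.
Start: joints at [-1.404, 0.628, 0.038, 1.517, -0.027, 0.996, -0.02], TCP at [0.15, 0.632, 0.205] pointing down, gripper open.
Joint ranges: [-3.06, 3.06], [-0.37, 2.12], [-1.25, 1.32], [0.18, 2.47], [-1.1, 4.24], [0.23, 1.98], [-2.94, 2.94]. Speed limits (rad/s): [2.57, 2.57, 3.14, 3.14, 3.14, 3.14, 3.14].

INTERFACE

Orientations are given as a rotation vector (axis times angle).
In Python, from workcell import robot, viewer, ticket gives the robot as it stands.
- The arm moves only by the tool play_rows, never from a script. Its argument "motion" is a list of rows, each an object of numbers: "claw": the closure, from -1 (fully open) to 1 (shut); "tx", "ty", "tz": the shift along the tool's x, y, z in m; "ax", "ay", "az": the turn, a rotation vector about the tool's x, y, z in degrees. In form: [{"claw": .., "tx": .., "ty": .., "tz": .., "ax": .., "ay": .., "az": ..}, ...]. A call has 1 to 8 rows; each row is the pose to reach, as a shift and turn from the pose commanded when the call began, along the tool's axes at that moment; what a row does not reach only later rows make up. A row lasts 1/12 s, in which the tool goes at most 41.7 mm and 7.16 degrees, less where a joint would pass 70% of its speed; a pose out of reach is approached as far as the arm can. A call with a gripper value outside its range is refused whole. The fingers move at their own pace and stop on an object; the grip force is fixed at half the most. Time passes only in rows, so rows that repeat a pose let the fingers close. It gives the time, the measured TCP pose, the force, the opening and the grip force at its end, in the units of the state.
- robot.state(): the state, without advancing time (a new reading comes with each control period).
- viewer.camera(name): name is "scene" or "top" or "wrist"; returns a dict with "pixels" (420x560x3 uint8, red, green, blue), "intrinsics" (3x3 intrinsics, pixels), "position" and "orientation" of the camera in the world. Camera axes: x right, y down, z forward; pixel columns grow to the right and rows downward; lengths in m; the calibration is good to about 2 mm. A picture is of the moment at which its call begins. There is no depth.
- ticket.hand_in(): hands the job in; it is judged then, once.
The state is a dict: "t": time; "joints": joint angles; "dq": joint speeds; "tau": joint torques, N m; "tool_pos": TCP position; "tool_rot": TCP orientation; "force": force on the tool from outside, world axes, zero at the start; "torque": the same for the moment, N m; "grip_width": finger opening in m; "grip_force": force on a finger pad.
Only numpy, scipy, OpenCV 4.12 (cv2) and the standard library are available. Lean on these libraries where they do the work, as an engineer would, in place of code of your own. Each camera call takes 0.05 s, during which the arm holds its last target. There are 200 camera calls.

TASK

The watchmaker needs the movement in the wider of the two spring-lidded dust boxes. With the fingertips only, press down the release tab at the front of that box so that its lid springs up part-way, then push the lid all the way back until it is fully open against its stop and stays there. Pick nothing up, leave the narrower box shut, and do not disturb the movement inside or the other things on the bench.

Things in the scene. Friction and masses are not known exactly. Their poses are not given: they have to be found in the camera images.
- wide_box: the box to open: fixed to the bench, white plastic, 110 mm deep (its x), 160 mm wide (its y), 45 mm high to the rim, walls and floor 5 mm, with a flat aluminium lid 8 mm thick on top. Origin: centre of its underside. Its x axis points from the front (tab side) to the back (hinge side), y to the left seen from the front, z up. The front faces the robot, turned up to about 0.25 rad either way
- wide_tab_press (a point): where to press: middle of the outer part of the steel release tab of the wide box, on its upper face, 96 mm in front of the box's centre and 32 mm above the bench at rest. The tab is a level paddle 36 mm wide that sticks out 40 mm forward of its pivot (the pivot lies 28 mm behind this point, 30 mm above the bench); a small upright hook 26 mm wide at the pivot, rising to 54 mm above the bench, catches the lid's lip and leans some 8 mm forward as the tab goes down
- wide_tab (a joint): angle of the wide box's tab, rad: 0 at rest, grows as it is pressed down, stop at 0.35 (the press point is then about 9.5 mm lower). The lid lets go at about 0.2. Pressing takes 2 to 5 N at the press point; it springs back when let go
- wide_lid (a joint): angle of the wide box's lid, rad: 0 shut and latched, springs to 0.5 by itself when released, 1.85 fully open at its stop (leaning back 16 degrees past upright). Above 0.5 a stiff hinge keeps it wherever it is left; pushing it takes 1 to 3 N at the edge
- wide_lid_edge (a point): middle of the lower front edge of the wide box's lid; it moves with the lid, 113 mm from the hinge line. A 30 mm wide, 4 mm thick lip stands 6 mm further out at the middle of the edge
- wide_hinge (a point): middle of the wide box's hinge line, which runs along the box's y at the back of the rim, 55 mm behind the box's centre and 45 mm above the bench
- narrow_box: the other dust box, to be left shut: same make, same tab and lid, but only 100 mm wide; otherwise the same sizes, origin and axes as the wide box. The two stand side by side about 0.22 to 0.46 m apart; which is left and which right varies
- narrow_lid (a joint): angle of the narrow box's lid, rad: 0 shut, must stay shut
- movement: watch movement in a black round holder, 48 mm across, 15 mm high, lying loose on the floor of the wide box under the lid; origin: centre of its underside
- case_ring: loose steel watch case ring, 42 mm across, 10 mm high, on the bench beside the wide box's tab; origin: centre of its underside
- loupe: loose black eye loupe, 32 mm across, 24 mm high, on the bench beside the narrow box's tab; origin: centre of its underside
- tweezers: loose steel tweezers, 126 mm long, 6 mm high, lying between the robot and the boxes; origin: middle of its underside
- driver_stand: black round stand, 90 mm across, with upright screwdrivers to 135 mm high, at the left; origin: centre of its underside
- bell_jar: glass bell jar on a wooden foot, 90 mm across, 94 mm high, at the right; origin: centre of its underside
- model_car: white model racing car, about 170 by 84 mm, 48 mm high, behind the boxes; origin: centre of its underside
- parts_tin0: round aluminium parts tin, 54 mm across, 23 mm high, behind the boxes; origin: centre of its underside
- parts_tin1: a second such tin

How it is judged:
By the outcome, as a careful person would: the job done as asked, in the order asked, and still so for the second after the job is handed in, with the robot touching nothing.
It also fails if it takes over 42 s, if anything falls off the work surface, if the arm or the gripper's body presses on something with over 40 N, if the wrist force passes 120 N, or if a joint passes its speed limit or range.

## Working session

There is one attempt and no reset: what is moved stays moved. The work goes in short steps, Python scripts to look and compute and a tool call to move; the robot and the scene stay as the last step left them, time stands still between calls to the robot, and variables do not carry over. Pictures are saved under pics/ and viewed, at most 10 in all, crops included, and the job is handed in when it is done.

Besides the shell and the picture viewer there is one more tool, called after "Request:" by a JSON object that holds its "op" and its "data". play_rows: Moves the arm, as the interface text tells. Its arguments: {"type":"object","properties":{"motion":{"type":"array"}},"required":["motion"]}

```bash
mkdir -p pics; cat > h.py <<'E'
import numpy as np, cv2, pickle
from scipy.spatial.transform import Rotation as R
from workcell import robot, viewer, ticket
def rot(o):
    o=np.array(o,float)
    if o.shape==(3,3): return o
    return R.from_rotvec(o).as_matrix() if o.size==3 else R.from_quat(o).as_matrix()
def snap(n,f):
    c=viewer.camera(n); cv2.imwrite(f'pics/{f}.png',c['pixels'][:,:,::-1]); pickle.dump({k:np.array(c[k]) for k in c},open(f'pics/{f}.pkl','wb')); return c
def load(f): return pickle.load(open(f'pics/{f}.pkl','rb'))
def proj(c,P):
    p=(np.atleast_2d(P)-c['position'])@rot(c['orientation']); q=p@np.array(c['intrinsics']).T; return q[:,:2]/q[:,2:]
def ray(c,uv):
    d=rot(c['orientation'])@np.linalg.inv(c['intrinsics'])@[uv[0],uv[1],1]; return np.array(c['position']),d/np.linalg.norm(d)
def onz(c,uv,z): o,d=ray(c,uv); return o+d*(z-o[2])/d[2]
def tri(a,b):
    A=0;B=0
    for c,uv in (a,b):
        o,d=ray(c,uv);M=np.eye(3)-np.outer(d,d);A=A+M;B=B+M@o
    return np.linalg.solve(A,B)
E
python3 - <<'E'
from h import *
for n in('top','scene'):
    c=snap(n,n+'0'); print(n,c['position'],c['orientation'],c['intrinsics'])
print(robot.state(),robot.hold_point_z)
E
```

```text
top [0.37376238 0.025751   1.13218973] [-1.98249041  2.25586278 -0.23092213] [[416.76380515   0.         279.30404336]
 [  0.         416.76380515 209.78262677]
 [  0.           0.           1.        ]]
scene [0.97190605 0.55247228 1.12663699] [-0.83301347 -2.72918782  0.80371016] [[469.75035043   0.         278.06642711]
 [  0.         469.75035043 206.90608181]
 [  0.           0.           1.        ]]
{'t': 0.1, 'joints': array([-1.40379501,  0.62919989,  0.03846956,  1.51822858, -0.02701435,
        0.99634244, -0.02002674]), 'dq': array([ 0.00025999, -0.00080496,  0.0001931 , -0.00316738, -0.00042987,
        0.00069043,  0.00025049]), 'tau': array([ 2.41382986e-03, -5.50795484e+01,  1.14732049e+00, -1.87119108e+01,
       -5.21820306e-02,  1.92411774e-02,  3.79111782e-05]), 'tool_pos': array([0.14980115, 0.63189607, 0.20469399]), 'tool_rot': array([-3.64921327e-01, -3.12014702e+00,  2.59212490e-03]), 'force': array([ 0.11560912,  0.5711998 , -0.53048311]), 'torque': array([ 0.00032072, -0.02612669,  0.03842494]), 'grip_force': 0.0, 'grip_width': 0.09390934033020552} 0.0188
```

View pics/top0.png

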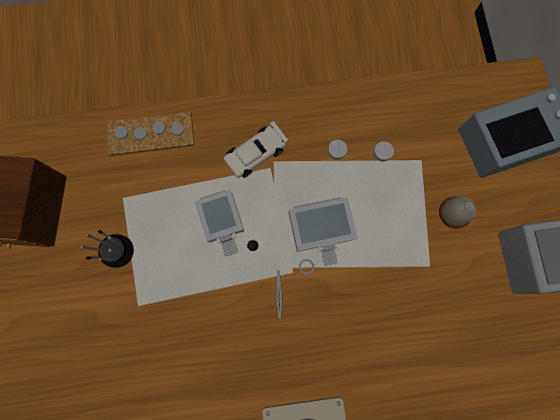

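View pics/scene0.png

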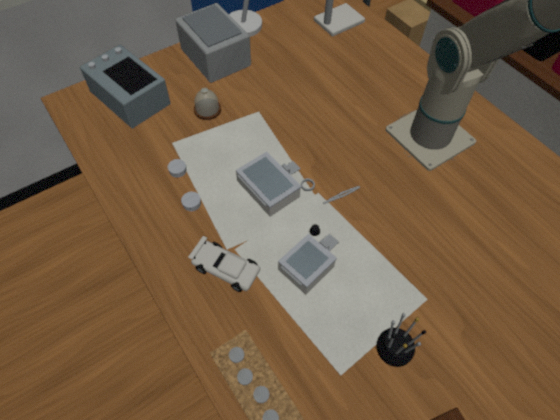

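The top view shows the wide box (about 322,224) with its tab at (329,256), the narrow box (220,216) with its tab at (229,245), the ring (306,267), loupe (252,245) and tweezers (279,295). The arm isn't where I'd expect in either view, so I'll check the projections.

```bash
python3 - <<'E'
from h import *
t,s=load('top0'),load('scene0')
P=[[0,0,0],[.15,.632,.205],[.15,-.632,.205],[.5,0,0],[.5,.3,0]]
print(proj(t,P).round(),proj(s,P).round())
# rough tri of corresponding tab/box points
for n,a,b in [('ring',(306,267),(308,185)),('loupe',(252,243),(315,229)),('stand',(115,250),(396,347)),('tabW',(329,256),(291,168)),('tabN',(229,245),(330,242))]:
    print(n,tri((t,a),(s,b)).round(3), onz(t,a,.03).round(3), onz(s,b,.03).round(3))
a=cv2.imread('pics/top0.png')[150:310,180:380];cv2.imwrite('pics/c1.png',cv2.resize(a,None,fx=4,fy=4,interpolation=2)[:600])
a=cv2.imread('pics/scene0.png')[130:310,220:360];cv2.imwrite('pics/c2.png',cv2.resize(a,None,fx=3.3,fy=3.3,interpolation=2))
E
```

```text
[[307. 445.]
 [ -4. 445.]
 [599. 361.]
 [281. 246.]
 [171. 261.]] [[429. 137.]
 [616. 289.]
 [280.  -6.]
 [302. 210.]
 [370. 292.]]
ring [ 0.436 -0.059  0.004] [ 0.435 -0.057  0.03 ] [ 0.448 -0.045  0.03 ]
loupe [0.516 0.078 0.02 ] [0.516 0.076 0.03 ] [0.519 0.084 0.03 ]
stand [0.546 0.444 0.013] [0.544 0.437 0.03 ] [0.552 0.446 0.03 ]
tabW [ 0.455 -0.121  0.033] [ 0.455 -0.121  0.03 ] [ 0.454 -0.122  0.03 ]
tabN [0.515 0.139 0.038] [0.518 0.137 0.03 ] [0.51  0.138 0.03 ]
```

View pics/c1.png

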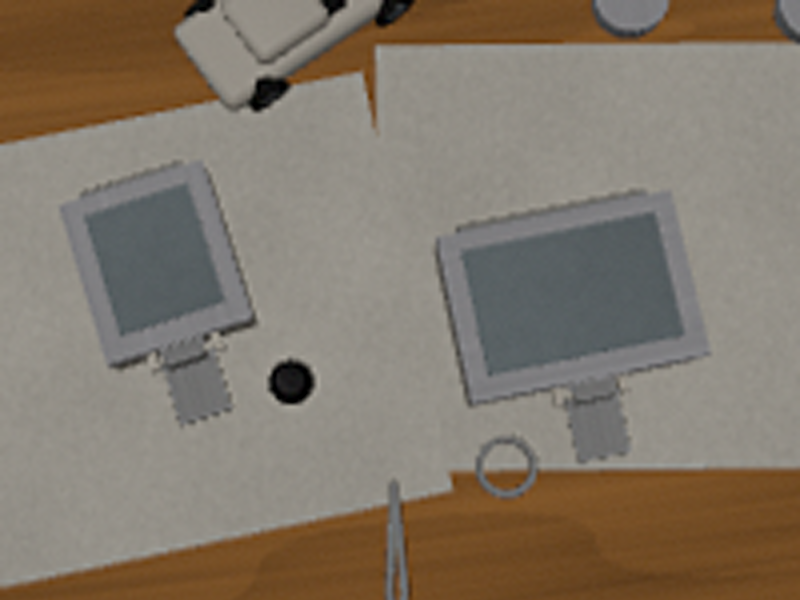

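View pics/c2.png

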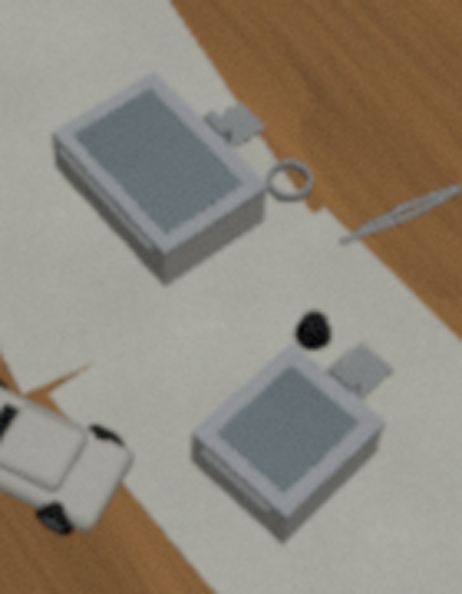

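Wide lid corners are clear in both views: top-view crop (437,240), (672,192), (708,352), (470,404), and scene crop (165,245), (53,137), (153,72), (265,197). The tab's outer end is near (598,455) in the top crop. Next I triangulate and fit the box pose.

```bash
python3 - <<'E'
from h import *
from scipy.optimize import least_squares
t,s=load('top0'),load('scene0')
T=np.array([(437,240),(672,192),(708,352),(470,404)])/4+[180,150]
S=np.array([(165,245),(53,137),(153,72),(265,197)])/3.3+[220,130]
for a,b in zip(T,S): print(tri((t,a),(s,b)).round(4))
L=np.array([(55,80),(55,-80),(-58,-80),(-58,80)])/1000
def W(p,l,z):
    c,s_=np.cos(p[2]),np.sin(p[2]); l=np.atleast_2d(l); return np.c_[p[0]+c*l[:,0]-s_*l[:,1],p[1]+s_*l[:,0]+c*l[:,1],np.full(len(l),z)]
f=lambda p:np.r_[(proj(t,W(p,L,.053))-T).ravel(),(proj(s,W(p,L,.053))-S).ravel()]
r=least_squares(f,[.55,-.1,0]);print(r.x,r.fun.round(1))
p=r.x
print('press',W(p,(-.096,0),.032),'edge',W(p,(-.058,0),.045),'hinge',W(p,(.055,0),.045))
q=W(p,(-.096,0),.032);print('pred tab px crop',(proj(t,q)-[180,150])*4,(proj(s,q)-[220,130])*3.3)
E
```

```text
[ 0.5863 -0.0329  0.0604]
[ 0.6004 -0.1928  0.0435]
[ 0.4906 -0.1979  0.0528]
[ 0.4788 -0.0406  0.0355]
[ 0.54090715 -0.11458526  0.06861394] [-0.7 -1.1 -0.6 -0.7  0.3  0.7 -0.2 -0.2 -0.5  2.8 -0.5 -1.5  0.5 -0.4
  1.1 -3.3]
press [[ 0.44513304 -0.12116703  0.032     ]] edge [[ 0.48304363 -0.11856174  0.045     ]] hinge [[ 0.59577774 -0.11081445  0.045     ]]
pred tab px crop [[598.45820515 439.13025224]] [[243.15001172 120.6935594 ]]
```

```bash
cat >> h.py <<'E'
def goal(pts,yaw=None,ref=None):
    """print tool-frame shifts (m) & turn (deg) from the present pose; yaw: heading of tool x"""
    st=robot.state(); Rt=R.from_rotvec(st['tool_rot']).as_matrix(); p0=st['tool_pos']
    print('pos',p0.round(4),'toolx',Rt[:,0].round(3),'force',st['force'].round(1),'t',st['t'])
    for P in pts: print(P, (Rt.T@(np.array(P)-p0)).round(4))
    if yaw is not None:
        x=np.array([np.cos(yaw),np.sin(yaw),0]); z=np.array([0,0,-1.]); y=np.cross(z,x)
        print('turn',np.degrees(R.from_matrix(Rt.T@np.c_[x,y,z]).as_rotvec()).round(2),'or', np.degrees(R.from_matrix(Rt.T@np.c_[-x,-y,z]).as_rotvec()).round(2))
E
python3 - <<'E'
from h import *
goal([[.38,.3,.25],[.4,-.12,.25]],.069)
E
```

```text
pos [0.1498 0.6319 0.2047] toolx [-0.973  0.231 -0.   ] force [ 0.1  0.6 -0.5] t 0.1
[0.38, 0.3, 0.25] [-0.3006 -0.2699 -0.0449]
[0.4, -0.12, 0.25] [-0.417  -0.6739 -0.0442]
turn [-2.000e-02  1.400e-01  1.627e+02] or [-9.00e-02 -1.00e-02 -1.73e+01]
```

Request:
{"op": "play_rows", "data": {"motion": [{"claw": 1,"tx": -0.03,"ty": -0.027,"tz": -0.0449,"ax": 0,"ay": 0,"az": -3},{"claw": 1,"tx": -0.06,"ty": -0.054,"tz": -0.045,"ax": 0,"ay": 0,"az": -6},{"claw": 1,"tx": -0.09,"ty": -0.081,"tz": -0.045,"ax": 0,"ay": 0,"az": -9},{"claw": 1,"tx": -0.12,"ty": -0.108,"tz": -0.045,"ax": 0,"ay": 0,"az": -12},{"claw": 1,"tx": -0.15,"ty": -0.135,"tz": -0.045,"ax": 0,"ay": 0,"az": -15},{"claw": 1,"tx": -0.18,"ty": -0.162,"tz": -0.045,"ax": 0,"ay": 0,"az": -17.3},{"claw": 1,"tx": -0.21,"ty": -0.189,"tz": -0.045,"ax": 0,"ay": 0,"az": -17.3},{"claw": 1,"tx": -0.24,"ty": -0.216,"tz": -0.045,"ax": 0,"ay": 0,"az": -17.3}]}}

```text
t: 0.77
tool_pos: [0.3315, 0.3689, 0.2503]
tool_rot: [0.109, -3.139, 0.0]
force: [0.5, -0.1, 0.4]
grip_width: 0.0442
grip_force: 0.0
```

```bash
python3 - <<'E'
from h import *
goal([[.4,.1,.25],[.40,-.12,.25]],.069)
E
```

```text
pos [0.3315 0.3689 0.2503] toolx [-0.998 -0.069  0.   ] force [ 0.5 -0.1  0.4] t 0.7667
[0.4, 0.1, 0.25] [-0.0497 -0.273   0.0004]
[0.4, -0.12, 0.25] [-3.440e-02 -4.924e-01  4.000e-04]
turn [ 3.0000e-02 -2.0000e-02 -1.7997e+02] or [-0.01 -0.02  0.03]
```

Request:
{"op": "play_rows", "data": {"motion": [{"claw": 1,"tx": -0.01,"ty": -0.034,"tz": 0},{"claw": 1,"tx": -0.02,"ty": -0.068,"tz": 0},{"claw": 1,"tx": -0.03,"ty": -0.102,"tz": 0},{"claw": 1,"tx": -0.04,"ty": -0.136,"tz": 0},{"claw": 1,"tx": -0.045,"ty": -0.17,"tz": 0},{"claw": 1,"tx": -0.045,"ty": -0.204,"tz": 0},{"claw": 1,"tx": -0.045,"ty": -0.238,"tz": 0},{"claw": 1,"tx": -0.045,"ty": -0.272,"tz": 0}]}}

```text
validation failed for argument at $.mo...
```

Request:
{"op": "play_rows", "data": {"motion": [{"claw": 1,"ty": -0.034},{"claw": 1,"ty": -0.068},{"claw": 1,"ty": -0.102},{"claw": 1,"ty": -0.136},{"claw": 1,"ty": -0.17},{"claw": 1,"ty": -0.204},{"claw": 1,"ty": -0.215},{"claw": 1,"ty": -0.215}]}}

```text
validation failed for argument at $.mo...
```

```bash
python3 - <<'E'
from h import *
c=snap('wrist','w1'); print(c['position'],c['intrinsics'][0])
goal([[.4,-.12,.25],[.443,-.121,.10]],.069)
p=(.5409,-.1146,.0686)
C,S=np.cos(p[2]),np.sin(p[2])
for l,z in [((-.096,0),.032),((-.058,.08),.053),((-.058,-.08),.053),((-.108,.018),.032),((-.108,-.018),.032)]:
    print(l,proj(c,[p[0]+C*l[0]-S*l[1],p[1]+S*l[0]+C*l[1],z]).round(1))
E
```

```text
[0.26125289 0.36534349 0.42972548] [290.37447864   0.         275.15853651]
pos [0.3377 0.3599 0.2503] toolx [-0.998 -0.058 -0.003] force [ 2.7 -6.5 -1.5] t 0.8167
[0.4, -0.12, 0.25] [-0.0345 -0.4827  0.0038]
[0.443, -0.121, 0.1] [-0.0769 -0.4851  0.154 ]
turn [  0.23   0.64 179.36] or [-0.41  0.15 -0.64]
(-0.096, 0) [[-67.1 243.5]]
(-0.058, 0.08) [[-20.  274.1]]
(-0.058, -0.08) [[-132.9  274. ]]
(-0.108, 0.018) [[-57.  235.7]]
(-0.108, -0.018) [[-81.9 235.6]]
```

View pics/w1.png

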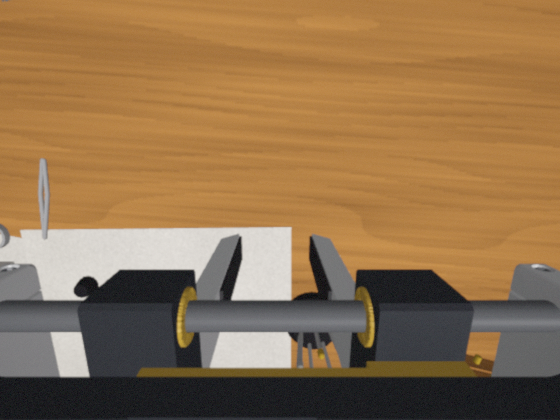

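The move calls were refused because every row needs all seven fields. The wrist view therefore only shows the bench by the driver stand, with the tweezers at (43,195). I'll resend with full rows.

Request:
{"op": "play_rows", "data": {"motion": [{"claw": 1,"tx": -0.01,"ty": -0.034,"tz": 0,"ax": 0,"ay": 0,"az": 0},{"claw": 1,"tx": -0.02,"ty": -0.068,"tz": 0,"ax": 0,"ay": 0,"az": 0},{"claw": 1,"tx": -0.03,"ty": -0.102,"tz": 0,"ax": 0,"ay": 0,"az": 0},{"claw": 1,"tx": -0.035,"ty": -0.136,"tz": 0,"ax": 0,"ay": 0,"az": 0},{"claw": 1,"tx": -0.035,"ty": -0.17,"tz": 0,"ax": 0,"ay": 0,"az": 0},{"claw": 1,"tx": -0.035,"ty": -0.204,"tz": 0,"ax": 0,"ay": 0,"az": 0},{"claw": 1,"tx": -0.035,"ty": -0.238,"tz": 0,"ax": 0,"ay": 0,"az": 0},{"claw": 1,"tx": -0.035,"ty": -0.272,"tz": 0,"ax": 0,"ay": 0,"az": 0}]}}

```text
t: 1.48
tool_pos: [0.3842, 0.1005, 0.2504]
tool_rot: [0.109, -3.139, -0.0]
force: [0.5, -1.3, 0.2]
grip_width: 0.0008
grip_force: 0.0
```

Request:
{"op": "play_rows", "data": {"motion": [{"claw": 1,"tx": 0,"ty": -0.034,"tz": 0,"ax": 0,"ay": 0,"az": 0},{"claw": 1,"tx": 0,"ty": -0.068,"tz": 0,"ax": 0,"ay": 0,"az": 0},{"claw": 1,"tx": 0,"ty": -0.102,"tz": 0,"ax": 0,"ay": 0,"az": 0},{"claw": 1,"tx": 0,"ty": -0.136,"tz": 0,"ax": 0,"ay": 0,"az": 0},{"claw": 1,"tx": 0,"ty": -0.17,"tz": 0,"ax": 0,"ay": 0,"az": 0},{"claw": 1,"tx": 0,"ty": -0.195,"tz": 0,"ax": 0,"ay": 0,"az": 0},{"claw": 1,"tx": 0,"ty": -0.195,"tz": 0,"ax": 0,"ay": 0,"az": 0},{"claw": 1,"tx": 0,"ty": -0.195,"tz": 0,"ax": 0,"ay": 0,"az": 0}]}}

```text
t: 2.15
tool_pos: [0.3978, -0.0933, 0.2503]
tool_rot: [0.103, -3.139, -0.0]
force: [0.3, 1.6, -0.0]
grip_width: 0.0005
grip_force: 0.0
```

```bash
python3 - <<'E'
from h import *
c=snap('wrist','w2'); print(c['position'],c['intrinsics'][0])
goal([[.4,-.12,.25],[.443,-.121,.10]],.069)
p=(.5409,-.1146,.0686)
C,S=np.cos(p[2]),np.sin(p[2])
for l,z in [((-.096,0),.032),((-.058,.08),.053),((-.058,-.08),.053),((-.108,.018),.032),((-.108,-.018),.032)]:
    print(l,proj(c,[p[0]+C*l[0]-S*l[1],p[1]+S*l[0]+C*l[1],z]).round(1))
E
```

```text
[ 0.32760593 -0.09664875  0.42967467] [290.37447864   0.         275.15853651]
pos [ 0.3978 -0.092   0.2502] toolx [-0.998 -0.068  0.001] force [-0.3 -0.1 -0.9] t 2.2
[0.4, -0.12, 0.25] [-0.0003 -0.0281  0.0002]
[0.443, -0.121, 0.1] [-0.0432 -0.0321  0.1502]
turn [-7.0000e-02 -6.0000e-02  1.7997e+02] or [ 0.04 -0.04 -0.03]
(-0.096, 0) [[252.6 221.1]]
(-0.058, 0.08) [[309.8 251.5]]
(-0.058, -0.08) [[194.4 251.8]]
(-0.108, 0.018) [[265.2 212.9]]
(-0.108, -0.018) [[239.7 213. ]]
```

View pics/w2.png

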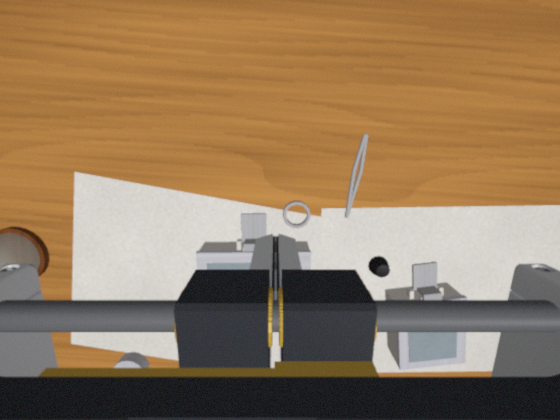

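The wrist view shows the wide tab's front edge at row 213, columns 241–266. My fit predicted columns 240–265 at row 213, so the pose is confirmed. Next I go above the tab and press.

Request:
{"op": "play_rows", "data": {"motion": [{"claw": 1,"tx": -0.022,"ty": -0.016,"tz": 0.02,"ax": 0,"ay": 0,"az": 0},{"claw": 1,"tx": -0.043,"ty": -0.032,"tz": 0.05,"ax": 0,"ay": 0,"az": 0},{"claw": 1,"tx": -0.043,"ty": -0.032,"tz": 0.08,"ax": 0,"ay": 0,"az": 0},{"claw": 1,"tx": -0.043,"ty": -0.032,"tz": 0.11,"ax": 0,"ay": 0,"az": 0},{"claw": 1,"tx": -0.043,"ty": -0.032,"tz": 0.14,"ax": 0,"ay": 0,"az": 0},{"claw": 1,"tx": -0.043,"ty": -0.032,"tz": 0.17,"ax": 0,"ay": 0,"az": 0},{"claw": 1,"tx": -0.043,"ty": -0.032,"tz": 0.195,"ax": 0,"ay": 0,"az": 0},{"claw": 1,"tx": -0.043,"ty": -0.032,"tz": 0.21,"ax": 0,"ay": 0,"az": 0}]}}

```text
t: 2.87
tool_pos: [0.442, -0.1187, 0.038]
tool_rot: [0.113, -3.136, -0.004]
force: [-1.0, -0.0, -0.4]
grip_width: 0.0004
grip_force: 0.0
```

Request:
{"op": "play_rows", "data": {"motion": [{"claw": 1,"tx": 0,"ty": 0,"tz": 0.003,"ax": 0,"ay": 0,"az": 0},{"claw": 1,"tx": 0,"ty": 0,"tz": 0.006,"ax": 0,"ay": 0,"az": 0},{"claw": 1,"tx": 0,"ty": 0,"tz": 0.009,"ax": 0,"ay": 0,"az": 0},{"claw": 1,"tx": 0,"ty": 0,"tz": 0.011,"ax": 0,"ay": 0,"az": 0},{"claw": 1,"tx": 0,"ty": 0,"tz": 0.013,"ax": 0,"ay": 0,"az": 0},{"claw": 1,"tx": 0,"ty": 0,"tz": 0.015,"ax": 0,"ay": 0,"az": 0},{"claw": 1,"tx": 0,"ty": 0,"tz": 0.0155,"ax": 0,"ay": 0,"az": 0},{"claw": 1,"tx": 0,"ty": 0,"tz": 0.0155,"ax": 0,"ay": 0,"az": 0}]}}

```text
t: 3.53
tool_pos: [0.4437, -0.1213, 0.0253]
tool_rot: [-0.109, 3.139, 0.0]
force: [0.1, 1.5, 3.3]
grip_width: 0.0003
grip_force: 1.8
```

```bash
python3 - <<'E'
from h import *
c=snap('top','top2');s=snap('scene','scene2')
a=cv2.resize(c['pixels'][180:290,270:380],None,fx=4,fy=4);b=cv2.resize(s['pixels'][130:240,220:310],None,fx=4,fy=4)
cv2.imwrite('pics/ab.png',np.hstack([a,b])[:,:,::-1]);goal([])
E
```

```text
pos [ 0.4436 -0.1215  0.0253] toolx [-0.998 -0.069 -0.001] force [0.2 2.2 4.4] t 3.6333
```

View pics/ab.png

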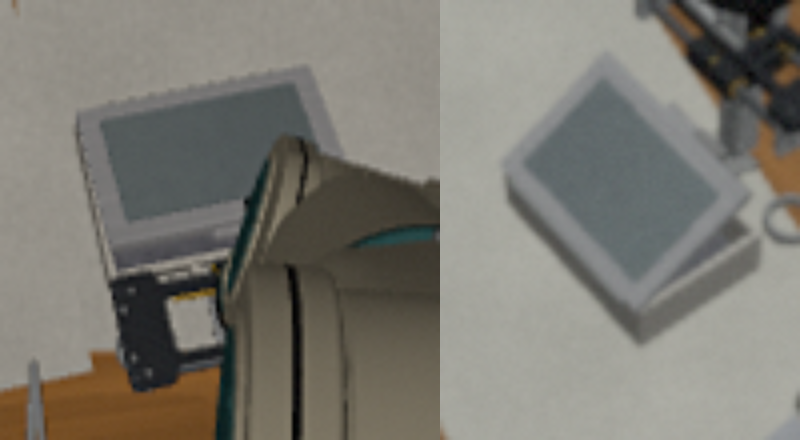

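The lid has sprung part-way open: in the scene crop its front edge, from about (605,55) to (745,190), is raised. Now I lift straight up, then push the lid along the hinge arc.

Request:
{"op": "play_rows", "data": {"motion": [{"claw": 1,"tx": 0,"ty": 0,"tz": -0.02,"ax": 0,"ay": 0,"az": 0},{"claw": 1,"tx": 0,"ty": 0,"tz": -0.045,"ax": 0,"ay": 0,"az": 0},{"claw": 1,"tx": 0,"ty": 0,"tz": -0.06,"ax": 0,"ay": 0,"az": 0},{"claw": 1,"tx": -0.015,"ty": 0,"tz": -0.06,"ax": 0,"ay": 0,"az": 0},{"claw": 1,"tx": -0.03,"ty": 0,"tz": -0.061,"ax": 0,"ay": 0,"az": 0},{"claw": 1,"tx": -0.04,"ty": 0,"tz": -0.062,"ax": 0,"ay": 0,"az": 0},{"claw": 1,"tx": -0.049,"ty": 0,"tz": -0.075,"ax": 0,"ay": 0,"az": 0},{"claw": 1,"tx": -0.058,"ty": 0,"tz": -0.086,"ax": 0,"ay": 0,"az": 0}]}}

```text
t: 4.3
tool_pos: [0.4992, -0.1181, 0.1106]
tool_rot: [0.106, -3.135, -0.0]
force: [-1.3, 0.2, -0.3]
grip_width: 0.0004
grip_force: 0.6
```

```bash
python3 - <<'E'
from h import *
goal([]); s=snap('scene','scene3');cv2.imwrite('pics/s3.png',cv2.resize(s['pixels'][110:250,200:340],None,fx=3.5,fy=3.5)[:,:,::-1])
E
```

```text
pos [ 0.4992 -0.1181  0.1106] toolx [-0.998 -0.068  0.004] force [-1.3  0.2 -0.3] t 4.3
```

View pics/s3.png

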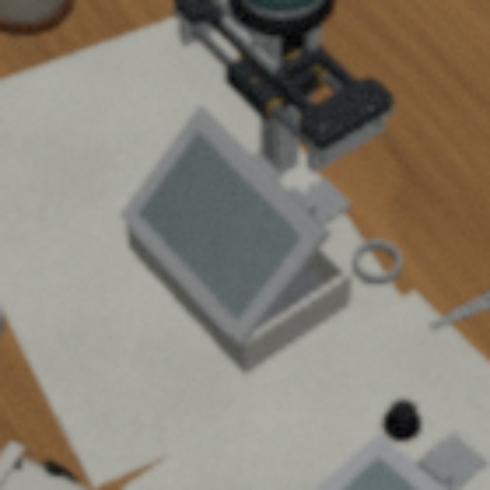

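```bash
cat >> h.py <<'E'
def lidpts(th):
    p=(.5409,-.1146,.0686);C,S=np.cos(p[2]),np.sin(p[2]);o=[]
    for y in(-.08,.08):
        u=.055-.113*np.cos(th)+.008*np.sin(th); z=.045+.113*np.sin(th)+.008*np.cos(th)
        o.append([p[0]+C*u-S*y,p[1]+S*u+C*y,z])
    return np.array(o)
E
python3 - <<'E'
from h import *
s=load('scene3')
for th in (.4,.5,.6,.7,.8): print(th,((proj(s,lidpts(th))-[200,110])*3.5).round())
E
```

```text
0.4 [[222. 118.]
 [346. 243.]]
0.5 [[216. 113.]
 [341. 239.]]
0.6 [[209. 109.]
 [335. 236.]]
0.7 [[202. 107.]
 [328. 234.]]
0.8 [[193. 105.]
 [320. 233.]]
```

The crop corners (201,110) and (328,235) match a lid angle of about 0.7, so the lid is following the finger as planned. Continuing along the arc.

Request:
{"op": "play_rows", "data": {"motion": [{"claw": 1,"tx": -0.011,"ty": 0,"tz": -0.01,"ax": 0,"ay": 0,"az": 0},{"claw": 1,"tx": -0.023,"ty": 0,"tz": -0.019,"ax": 0,"ay": 0,"az": 0},{"claw": 1,"tx": -0.036,"ty": 0,"tz": -0.026,"ax": 0,"ay": 0,"az": 0},{"claw": 1,"tx": -0.049,"ty": 0,"tz": -0.032,"ax": 0,"ay": 0,"az": 0},{"claw": 1,"tx": -0.064,"ty": 0,"tz": -0.035,"ax": 0,"ay": 0,"az": 0},{"claw": 1,"tx": -0.078,"ty": 0,"tz": -0.036,"ax": 0,"ay": 0,"az": 0},{"claw": 1,"tx": -0.088,"ty": 0,"tz": -0.033,"ax": 0,"ay": 0,"az": 0},{"claw": 1,"tx": -0.096,"ty": 0,"tz": -0.029,"ax": 0,"ay": 0,"az": 0}]}}

```text
t: 5.02
tool_pos: [0.5975, -0.1115, 0.1397]
tool_rot: [-0.108, 3.139, -0.001]
force: [-1.1, -0.5, 1.0]
grip_width: 0.0004
grip_force: 0.4
```

Request:
{"op": "play_rows", "data": {"motion": [{"claw": 1,"tx": -0.005,"ty": 0,"tz": 0.003,"ax": 0,"ay": 0,"az": 0},{"claw": 1,"tx": -0.01,"ty": 0,"tz": 0.004,"ax": 0,"ay": 0,"az": 0},{"claw": 1,"tx": -0.014,"ty": 0,"tz": 0.004,"ax": 0,"ay": 0,"az": 0},{"claw": 1,"tx": -0.016,"ty": 0,"tz": 0.004,"ax": 0,"ay": 0,"az": 0},{"claw": 1,"tx": -0.017,"ty": 0,"tz": 0.004,"ax": 0,"ay": 0,"az": 0},{"claw": 1,"tx": -0.017,"ty": 0,"tz": 0.004,"ax": 0,"ay": 0,"az": 0}]}}

```text
t: 5.52
tool_pos: [0.6134, -0.1097, 0.1358]
tool_rot: [0.108, -3.139, -0.0]
force: [-1.5, 0.7, -0.4]
grip_width: 0.0007
grip_force: 0.3
```

```bash
python3 - <<'E'
from h import *
goal([]); s=snap('scene','scene4');cv2.imwrite('pics/s4.png',cv2.resize(s['pixels'][80:250,190:340],None,fx=3.5,fy=3.5)[:,:,::-1])
for th in (1.5,1.6,1.7,1.8,1.85): print(th,((proj(s,lidpts(th))-[190,80])*3.5).round().tolist())
E
```

```text
pos [ 0.6134 -0.1097  0.1358] toolx [-0.998 -0.069  0.001] force [-1.5  0.7 -0.4] t 5.5167
1.5 [[151.0, 231.0], [278.0, 365.0]]
1.6 [[138.0, 238.0], [265.0, 374.0]]
1.7 [[126.0, 247.0], [253.0, 383.0]]
1.8 [[115.0, 256.0], [241.0, 393.0]]
1.85 [[109.0, 261.0], [235.0, 398.0]]
```

View pics/s4.png

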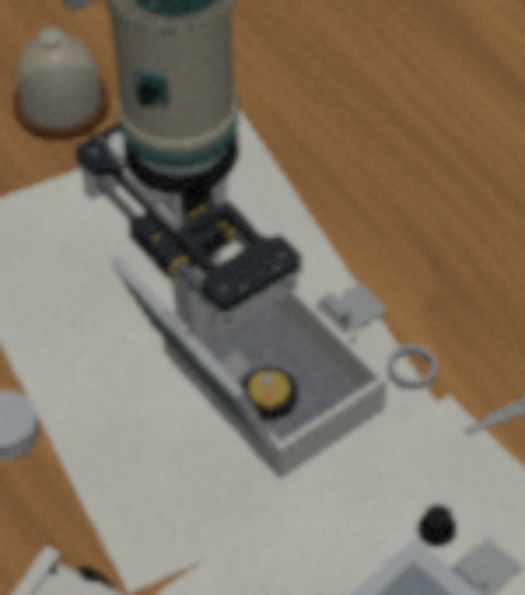

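The lid is near 1.8: its upper corner is at (115,258), and at 1.85 it would be at (109,261). The force is still low, so the stop isn't reached. I'll push a little further.

Request:
{"op": "play_rows", "data": {"motion": [{"claw": 1,"tx": -0.002,"ty": 0,"tz": 0,"ax": 0,"ay": 0,"az": 0},{"claw": 1,"tx": -0.004,"ty": 0,"tz": 0,"ax": 0,"ay": 0,"az": 0},{"claw": 1,"tx": -0.005,"ty": 0,"tz": 0,"ax": 0,"ay": 0,"az": 0},{"claw": 1,"tx": -0.005,"ty": 0,"tz": 0,"ax": 0,"ay": 0,"az": 0}]}}

```text
t: 5.9
tool_pos: [0.6143, -0.1097, 0.1356]
tool_rot: [0.107, -3.131, -0.002]
force: [-8.9, 0.3, 5.6]
grip_width: 0.0002
grip_force: 5.1
```

The force rose to 10 N with the tool held, so the lid is at its stop. Now I back off and move clear upwards.

Request:
{"op": "play_rows", "data": {"motion": [{"claw": 1,"tx": 0.01,"ty": 0,"tz": 0,"ax": 0,"ay": 0,"az": 0},{"claw": 1,"tx": 0.03,"ty": 0,"tz": -0.005,"ax": 0,"ay": 0,"az": 0},{"claw": 1,"tx": 0.06,"ty": 0,"tz": -0.02,"ax": 0,"ay": 0,"az": 0},{"claw": 1,"tx": 0.09,"ty": 0,"tz": -0.04,"ax": 0,"ay": 0,"az": 0},{"claw": 1,"tx": 0.12,"ty": 0,"tz": -0.07,"ax": 0,"ay": 0,"az": 0},{"claw": 1,"tx": 0.15,"ty": 0,"tz": -0.1,"ax": 0,"ay": 0,"az": 0},{"claw": 1,"tx": 0.18,"ty": 0,"tz": -0.12,"ax": 0,"ay": 0,"az": 0},{"claw": 1,"tx": 0.18,"ty": 0,"tz": -0.12,"ax": 0,"ay": 0,"az": 0}]}}

```text
t: 6.57
tool_pos: [0.4364, -0.1234, 0.2601]
tool_rot: [-0.103, 3.135, -0.001]
force: [-0.7, -1.2, -0.2]
grip_width: 0.0004
grip_force: 0.0
```

```bash
python3 - <<'E'
from h import *
goal([]); s=snap('scene','scene5');cv2.imwrite('pics/s5.png',cv2.resize(s['pixels'][80:290,180:370],None,fx=2.8,fy=2.8)[:,:,::-1])
for th in (1.8,1.85): print(th,((proj(s,lidpts(th))-[180,80])*2.8).round().tolist())
E
```

```text
pos [ 0.4364 -0.1234  0.2601] toolx [-0.998 -0.066 -0.005] force [-0.7 -1.2 -0.2] t 6.5667
1.8 [[120.0, 205.0], [221.0, 314.0]]
1.85 [[115.0, 209.0], [216.0, 318.0]]
```

View pics/s5.png

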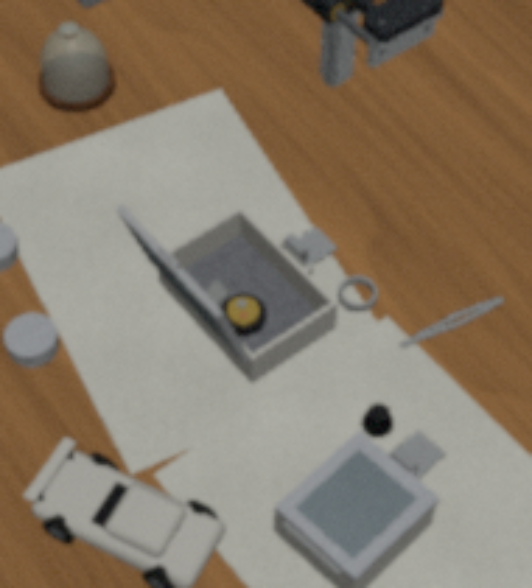

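The wide lid stands open past upright, with its corner at (120,207), which agrees with about 1.85 within the fit error. The movement, ring, loupe and tweezers are undisturbed and the narrow box is shut. Handing in.

```bash
python3 -c "
from h import *
print(ticket.hand_in())"
```

```text
the job is handed in; nothing more can be done
None
```

I opened the wide box: its tab was pressed, and the lid was pushed back until the force jumped to about 10 N at the stop. It stayed open when the arm backed away, the narrow box stayed shut, nothing else in the final view looked disturbed, and the job was handed in at about 6.6 s.

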